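# Lock a row of mounted bars in the grinding frame with a wedge

## Task

Get the three resin bars in the aluminium clamping frame ready for grinding: push them up against each other and against the left stop, set the orange wedge thin end first into the gap between the right-hand bar and the slanted rail, and drive it in from its thick end until it jams and the whole row is locked tight. The bars and the wedge must lie flat on the frame's plate, and the other things on the worktop stay where they are.

Things in the scene. Friction and masses are not known exactly. Their poses are not given: they have to be found in the camera images.
- frame: Aluminium clamping frame, fixed. Plate 195 x 144 mm, 10 mm thick, from x=-130 to +65 and y=-72 to +72 mm of its origin, which is on the worktop under the row's middle. +x away from the robot, +y left along the row, z up. Three rails, tops 24 mm above the worktop. The front (-x) and the way behind the wedge gap are open. Row closed up: bar centres at y=+45, +15, -15 mm.
- left_stop (a point): Middle of the left stop's inner face, at y=+60 mm in the frame, on the plate (10 mm up); axes as the frame. The stop runs from x=-45 to +57 mm. The rear fence, front face at frame x=+45 mm, runs from y=-24 to +60 mm.
- slant_face (a point): Point of the dark slanted rail's face towards the bars, at frame x=0, y=-52.4 mm, on the plate (10 mm up); axes as the frame. The rail is 12 mm thick, from x=-55 to +56 mm; its face runs along frame y=-52.4+x/8 mm: y=-58 at the bars' front, -46.8 at their back. Row closed: the wedge jams with its centre at frame x=-15 mm (within 2 mm); a push of 8 to 16 N locks it.
- bar_left: Black resin bar, steel inlay on top, 90 (x) x 30 (y) x 36 mm high, 0.15 kg, on the frame's plate (top 46 mm above the worktop, 22 mm above the rails), next to the left stop. Origin: centre of its underside; x along its length. The bars start with gaps of a few mm between them and slide when pushed with a few N above the rails.
- bar_mid: Green resin bar, same size, the middle one of the row. Origin: centre of its underside; x along its length.
- bar_right: Red resin bar, same size, the right-hand one of the row, beside the wedge gap. Origin: centre of its underside; x along its length.
- wedge_center (a point): Centre (half-way up) of the orange wedge lying on the worktop right of the frame: 100 mm long, 28 mm high, 0.1 kg. +x points to its thin end. Left face (y=+12 mm) straight along x; right face slants 1 in 8: y=-6 at the thin end (18 mm wide), -18 at the thick steel end (30 mm wide). Laid with x along the frame's x it fits bar and slanted rail. Smooth; friction holds it once jammed.
- brush: Wooden lab brush, 22 x 171 x 12 mm, loose bystander; origin at its underside.
- paste_pot: Pot with red lid, 58 mm across, 50 mm high, loose bystander; origin at its underside.

How it is judged:
At the end, for the whole second after the job is handed in: Bars flat on the plate, square within 0.03 rad, within 2 mm of closed-up, at most 15 mm forward; wedge flat, along the frame within 0.04 rad, centre between x=-20 and -5 mm of the frame, jammed with over 2 N on bar and frame; all at rest (y of bar_left in the frame of frame between 0.043 and 0.047 m and x of each of bar_left, bar_mid, bar_right in the frame of frame above -0.015 m and angle between the x axis of each of bar_left, bar_mid, bar_right and the x axis of frame, either way round below 0.03 rad and angle between each of bar_left, bar_mid, bar_right's own z axis and vertical below 0.03 rad and z of each of bar_left, bar_mid, bar_right in the frame of frame below 0.013 m and linear speed of each of bar_left, bar_mid, bar_right, wedge below 0.01 m/s and y of bar_mid in the frame of frame between 0.013 and 0.017 m and y of bar_right in the frame of frame between -0.017 and -0.013 m and x of wedge_center in the frame of frame between -0.02 and -0.005 m and angle between the x axis of wedge_center and the x axis of frame, either way round below 0.04 rad and angle between wedge_center's own z axis and vertical below 0.05 rad and z of wedge_center in the frame of frame below 0.028 m and contact force between wedge and bar_right above 2 N and contact force between wedge and frame above 2 N); the robot touches nothing.
It fails at once if brush moved by more than 20 mm (distance of brush from where it was at the start of the episode above 0.02 m).
It fails at once if paste pot moved by more than 20 mm (distance of paste_pot from where it was at the start of the episode above 0.02 m).
It also fails if it takes over 64 s, if anything falls off the work surface, if the arm or the gripper's body presses on something with over 40 N, if the wrist force passes 120 N, or if a joint passes its speed limit or range.

## Robot

A 6-joint arm with a two-finger parallel gripper is mounted at the origin on a cart in front of the work surface, level with it; the furniture and walls round the work are solid. World frame = base frame: x ahead of the robot, y to its left, z up, the work surface at z = 0. Lengths are in m, angles in rad, forces in N, time in s.
With the tool pointing down it reaches from about 0.4 to 0.825 m from the base axis. Payload 7 kg.
Tool frame: the origin (TCP) lies on the centre line of the jaws, within the pads' length; the fingertips stand 25 mm ahead of it and the grasp point (between the pads) lies 6 mm ahead of it; z points along the fingers, y is the direction in which the jaws open and shut (so a half turn about z gives the same grasp; the last joint's range is limited). The gripper opens to 88 mm and grips with 3 to 60 N. Pads are 19 mm wide; open, the fingers measure 130 mm over their backs; the gripper's body (78 mm by 193 mm) begins 47 mm behind the grasp point.
Start: joints at [-0.991, 0.359, 0.012, 0, -1.224, -0.288], TCP at [0.194, -0.646, 0.252] pointing down, gripper open.
Joint ranges: [-3.07, 3.07], [-1.43, 2.12], [-1.02, 1.25], [-3.03, 1.67], [-3.05, -0], [-3.03, 3.03]. Speed limits (rad/s): [2.39, 2.39, 3.01, 3.14, 3.14, 3.14].

## Interface

Orientations are given as [roll, pitch, yaw] about the fixed x, y, z axes, in that order (R = Rz(yaw) Ry(pitch) Rx(roll)).
In Python, from station import * gives the robot as it stands. The module is installed in compiled form; this text tells all that it offers.
- The arm moves only by the tool step_arm, never from a script. Its argument "commands" is text: rows parted by semicolons, each of 6 numbers parted by spaces: the shift along the tool's x, y, z in mm, then the turn, a rotation vector about the tool's x, y, z in rad. A call has 1 to 8 rows; each row shifts and turns the commanded pose from where the row before left it, along the tool's axes as they then stand; what a row does not reach is not made up. A row lasts 1/8 s, in which the tool goes at most 62.5 mm and 10.7 degrees, less where a joint would pass 70% of its speed; a pose out of reach is approached as far as the arm can. A call is refused whole if a number of a shift passes 62.5 or a number of a turn 0.188, either way. A call with a gripper value outside its range is refused whole. "jaw" is the finger opening in mm, from 0 to 87.6, set as the call begins (left out, the last holds). The fingers move at their own pace and stop on an object; "grip_force" is the grip in N (left out, the last holds). Time passes only in rows, so rows that do not move let the fingers close. It gives the time, the measured TCP pose, the force and the opening at its end, in the units of the state.
- get_state(): the state, without advancing time (a new reading comes with each control period).
- grab_frame(name): name is "scene" or "top"; returns a dict with "frame" (384x512x3 uint8, red, green, blue), "fovy" (degrees; the focal length in pixels is half the picture's height over the tangent of half this angle, whatever the lens; pixels are square), "cx", "cy" (the principal point, pixels), "rvec" (rotation vector, rad) and "tvec" (3), from world to camera coordinates, as OpenCV has them. Camera axes: x right, y down, z forward; pixel columns grow to the right and rows downward; lengths in m; the calibration is good to about 2 mm. A picture is of the moment at which its call begins. There is no depth.
- job_done(): hands the job in, once; it reports no verdict.
Trained networks look in a picture, given as the dict that the camera call returned (one of the last four; its "shot" number tells which), for a name from the list of things; names that differ only in an ending like _2 or _b are one class to them, and where a whole thing is asked for, a point or a joint stands for the part that bears it (a point fixed in the world has none). Each returns a list of dicts, best first, with "conf" (0 to 1); they miss things now and then, are a little off and sometimes report something else, mostly with a low value. They report only what shows in the picture. A call takes as long as a camera call.
- recognise(picture, name): "pixel" ([column, row] in pixels, amid what is visible of it).
The state is a dict: "t": time; "q": joint angles; "qd": joint speeds; "joint_efforts": joint torques, N m; "eef_pos": TCP position; "ee_rot": TCP orientation; "force": force on the tool from outside, world axes, zero at the start; "moment": the same for the moment, N m; "width": finger opening in m.
Only numpy, scipy, OpenCV 4.12 (cv2) and the standard library are available. Lean on these libraries where they do the work, as an engineer would, in place of code of your own. Each camera call takes 0.05 s, during which the arm holds its last target.

## Working session

There is one attempt and no reset: what is moved stays moved. The work goes in short steps, Python scripts to look and compute and a tool call to move; the robot and the scene stay as the last step left them, time stands still between calls to the robot, and variables do not carry over. Pictures are saved under pics/ and viewed, and the job is handed in when it is done.

Besides the shell and the picture viewer there is one more tool, called after ">>>" as name(argument=value, ...) on one line, values as JSON. step_arm: Moves the arm, as the interface text tells. Its arguments: {"type":"object","properties":{"commands":{"type":"string"},"jaw":{"type":"number"},"grip_force":{"type":"number"}},"required":["commands"]}

```bash
mkdir -p pics
python3 - <<'E'
from station import *
import cv2,pickle
s=get_state();print(s)
for n in("scene","top"):
    f=grab_frame(n);cv2.imwrite(f"pics/{n}0.png",f["frame"][:,:,::-1]);print(n,f["fovy"],f["cx"],f["cy"],f["rvec"],f["tvec"])
    pickle.dump(f,open(f"{n}0.pkl","wb"))
    for k in["frame","bar_left","bar_mid","bar_right","wedge_center","brush","paste_pot"]:
        r=recognise(f,k);print(k,[(x["pixel"],round(x["conf"],2)) for x in r[:2]])
print(get_state()["t"])
E
```

```text
{'t': 0.0, 'q': array([-9.90875188e-01,  3.59421037e-01,  1.10742818e-02, -3.72890617e-04,
       -1.22409265e+00, -2.88076146e-01]), 'qd': array([ 0.00015117, -0.0001639 ,  0.00114121,  0.00022185, -0.00061383,
       -0.00039808]), 'joint_efforts': array([-3.32726904e-04, -5.82720315e+01,  2.93063164e+01,  6.99743226e+00,
        6.98520264e-03, -1.29624932e-04]), 'eef_pos': array([ 0.19405527, -0.64604324,  0.25060318]), 'ee_rot': array([ 3.13991768e+00, -1.30768291e-04, -2.84987455e+00]), 'force': array([-0.61299188, -0.02099512, -0.21333621]), 'moment': array([ 0.02571576, -0.03389244,  0.04217275]), 'width': 0.08722442253493179}
scene 55.46223468262135 253.25978323621635 193.03044166422254 [ 2.26678751 -0.53579039  0.24852056] [-0.6405188   0.01881068  0.8795623 ]
frame [([204.4, 206.4], 0.92), ([215.6, 264.3], 0.39)]
bar_left [([222.2, 174.1], 0.7)]
bar_mid [([225.0, 183.7], 0.9), ([204.1, 207.2], 0.44)]
bar_right [([229.9, 197.9], 0.6), ([204.1, 207.1], 0.5)]
wedge_center [([215.2, 264.2], 0.91)]
brush [([301.5, 222.7], 0.93), ([204.0, 207.3], 0.26)]
paste_pot [([281.5, 161.0], 0.96)]
top 54.24077831357411 257.2345971030686 184.89160578073657 [ 2.11529916 -2.1315665   0.18863621] [-0.2795663   0.57523927  0.79250584]
frame [([240.2, 233.9], 0.83)]
bar_left [([257.1, 209.9], 0.72), ([222.5, 204.0], 0.59)]
bar_mid [([237.0, 207.1], 0.91)]
bar_right [([256.5, 208.5], 0.64), ([242.8, 233.5], 0.39)]
wedge_center [([319.3, 254.3], 0.55), ([222.6, 200.9], 0.27)]
brush [([296.9, 156.5], 0.75)]
paste_pot [([226.6, 130.7], 0.92)]
0.8
```

Run:
```python
import cv2
a=cv2.imread("pics/top0.png")[90:310,130:390]
cv2.imwrite("pics/topz.png",cv2.resize(a,None,fx=3,fy=2.7,interpolation=2)[:594,:780])
a=cv2.imread("pics/scene0.png")[130:320,110:370]
cv2.imwrite("pics/scenez.png",cv2.resize(a,None,fx=3,fy=3,interpolation=2))
```

```text
(no output)
```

View pics/topz.png

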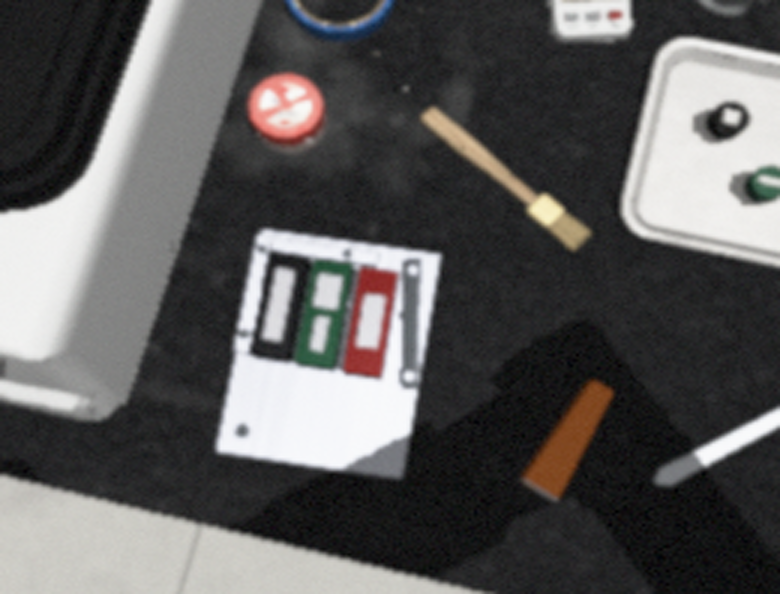

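View pics/scenez.png

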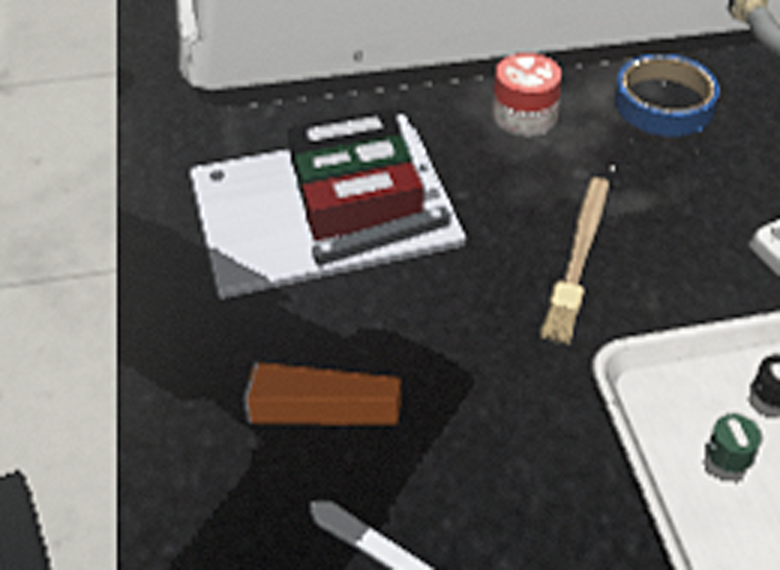

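View pics/top0.png

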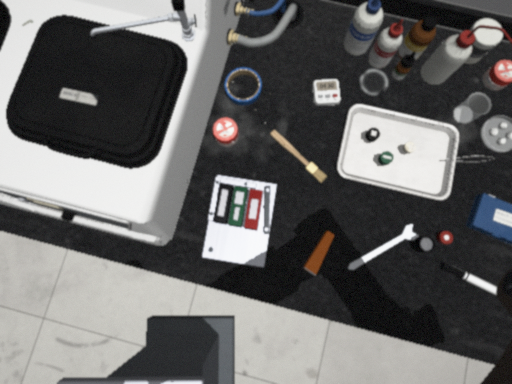

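```bash
cat > h.py <<'E'
import numpy as np,cv2
from scipy.optimize import least_squares
def K(f):
    h=f["frame"].shape[0];F=h/2/np.tan(np.radians(f["fovy"])/2)
    return np.array([[F,0,f["cx"]],[0,F,f["cy"]],[0,0,1.]])
def proj(f,P): return cv2.projectPoints(np.array(P,float).reshape(-1,3),np.array(f["rvec"]),np.array(f["tvec"]),K(f),None)[0][:,0]
def back(f,px,z):
    px=np.array(px,float).reshape(-1,2);R=cv2.Rodrigues(np.array(f["rvec"]))[0];C=-R.T@np.array(f["tvec"])
    d=(R.T@np.linalg.inv(K(f))@np.c_[px,np.ones(len(px))].T).T
    return C+d*((z-C[2])/d[:,2])[:,None]
def fit(loc,pts,x0):
    # loc: Nx3 local; pts: Nx3 world back-projected
    def r(p):
        c,s=np.cos(p[2]),np.sin(p[2])
        return np.r_[p[0]+c*loc[:,0]-s*loc[:,1]-pts[:,0],p[1]+s*loc[:,0]+c*loc[:,1]-pts[:,1]]
    s=least_squares(r,x0);return s.x,r(s.x)
def tz(l): return np.array(l,float)/[3,2.7]+[130,90]
def sz(l): return np.array(l,float)/3+[110,130]
E
python3 - <<'E'
import pickle
from h import *
np.set_printoptions(precision=4,suppress=True)
T=pickle.load(open("top0.pkl","rb"));S=pickle.load(open("scene0.pkl","rb"))
for f,n in((T,"top"),(S,"scene")):
    R=cv2.Rodrigues(np.array(f["rvec"]))[0];print(n,"cam",-R.T@f["tvec"])
loc=np.array([[65,72],[65,-72],[-130,-72],[-130,72.]])/1000
t=back(T,tz([(262,230),(441,253),(404,478),(216,452)]),.010)
s=back(S,sz([(400,115),(465,238),(220,290),(192,168)]),.010)
print(t,s)
for p in(t,s): print(fit(loc,p,[.5,0,0]))
w=np.array([[50,12],[50,-6],[-50,-18],[-50,12.]])/1000
# in top view: thin left/right?
t=back(T,tz([(595,379),(613,392),(556,499),(523,480)]),.028);print(t,fit(w,t,[.5,-.1,0]))
s=back(S,sz([(400,378),(400,424),(250,424),(257,364)]),.028);print(s)
E
```

```text
top cam [ 0.4199 -0.2878  0.882 ]
scene cam [ 0.2796 -0.8517  0.617 ]
[[ 0.605  -0.189   0.01  ]
 [ 0.5833 -0.3306  0.01  ]
 [ 0.3908 -0.2993  0.01  ]
 [ 0.4133 -0.1563  0.01  ]] [[ 0.6022 -0.1704  0.01  ]
 [ 0.5815 -0.3301  0.01  ]
 [ 0.393  -0.2975  0.01  ]
 [ 0.4165 -0.1575  0.01  ]]
(array([ 0.5302, -0.249 , -0.1612]), array([ 0.0008, -0.0005, -0.0005,  0.0001,  0.0006,  0.    ,  0.0001,
       -0.0008]))
(array([ 0.5305, -0.2431, -0.1306]), array([ 0.0022,  0.0041, -0.0008, -0.0055, -0.0098,  0.0072, -0.    ,
        0.0027]))
[[ 0.4715 -0.444   0.028 ]
 [ 0.4606 -0.4571  0.028 ]
 [ 0.3737 -0.4112  0.028 ]
 [ 0.3891 -0.3873  0.028 ]] (array([ 0.4237, -0.4249, -0.6055]), array([ 0.0002,  0.0009, -0.0014,  0.0003,  0.0005, -0.0012, -0.0001,
        0.0007]))
[[ 0.4714 -0.4423  0.028 ]
 [ 0.4555 -0.4754  0.028 ]
 [ 0.3693 -0.4325  0.028 ]
 [ 0.3902 -0.3888  0.028 ]]
```

```bash
cat >> h.py <<'E'
FR=np.array([.5302,-.249,-.1612])
def tofr(p):
    c,s=np.cos(FR[2]),np.sin(FR[2]);d=np.asarray(p)[...,:2]-FR[:2]
    return np.stack([c*d[...,0]+s*d[...,1],-s*d[...,0]+c*d[...,1]],-1)
def tow(p):
    p=np.asarray(p);c,s=np.cos(FR[2]),np.sin(FR[2]);return np.stack([FR[0]+c*p[...,0]-s*p[...,1],FR[1]+s*p[...,0]+c*p[...,1]],-1)
def delta(st,xy,z,yaw):
    "shift in tool axes (mm) at the current orientation, turn about tool z"
    from scipy.spatial.transform import Rotation as Ro
    R=Ro.from_euler("xyz",st["ee_rot"]).as_matrix()
    d=R.T@(np.array([xy[0],xy[1],z])-st["eef_pos"])*1000
    rv=Ro.from_matrix(R.T@Ro.from_euler("xyz",[np.pi,0,yaw]).as_matrix()).as_rotvec()
    return d,rv
E
python3 - <<'E'
import pickle
from h import *
from station import get_state
np.set_printoptions(precision=4,suppress=True)
T=pickle.load(open("top0.pkl","rb"))
for n,c in dict(red=[(358,267),(397,270),(381,377),(344,372)],green=[(312,260),(354,262),(337,370),(295,363)]).items():
    print(n,tofr(back(T,tz(c),.046))*1000)
print("rail",tofr(back(T,tz([(403,260),(420,260),(418,385),(401,385)]),.024))*1000)
s=get_state()
print(tow([0,-.080]))
print(delta(s,tow([0,-.080]),.12,-3.303))
E
```

```text
red [[ 37.1671 -11.166 ]
 [ 39.1318 -40.6337]
 [-50.8485 -42.4102]
 [-50.9986 -14.7062]]
green [[ 37.7576  24.1338]
 [ 40.9119  -7.5102]
 [-50.1741  -9.3193]
 [-49.2706  22.4028]]
rail [[ 52.2091 -43.506 ]
 [ 54.2174 -56.5284]
 [-51.815  -70.7944]
 [-53.788  -58.0629]]
[ 0.5174 -0.328 ]
(array([-401.1407,  212.0534,  131.589 ]), array([-0.    ,  0.    ,  0.4532]))
```

>>> step_arm(commands="-50 26.5 16 0 0 0;-50 26.5 16 0 0 0;-50 26.5 16 0 0 0;-50 26.5 16 0 0 0;-50 26.5 16 0 0 0;-50 26.5 16 0 0 0;-50 26.5 16 0 0 0;-51 26.5 16 0 0 0", jaw=0, grip_force=20)

```text
t: 1.8
eef_pos: [0.5186, -0.3266, 0.1234]
ee_rot: [-3.141, 0.001, -2.85]
force: [0.4, -0.4, 0.5]
width: 0.0135
```

>>> step_arm(commands="0 0 0 0 0 0.151;0 0 0 0 0 0.151;0 0 0 0 0 0.151;0 0 0 0 0 0")

```text
t: 2.3
eef_pos: [0.5173, -0.328, 0.1236]
ee_rot: [-3.142, 0.0, 2.982]
force: [-0.8, -0.6, 0.4]
width: 0.0001
```

```bash
cat > g.py <<'E'
import sys
from h import *
from station import get_state
np.set_printoptions(precision=4,suppress=True)
a=[float(v) for v in sys.argv[1:]]
s=get_state();print("t",s["t"],"pos",s["eef_pos"],"rot",s["ee_rot"],"fr",tofr(s["eef_pos"])*1000,"F",s["force"],"w",s["width"])
# args: frame x mm, y mm, z mm, world yaw
if a: print(delta(s,tow(np.array(a[:2])/1000),a[2]/1000,a[3]))
E
python3 g.py 0 -80 53 -3.303
```

```text
t 2.3 pos [ 0.5173 -0.328   0.1236] rot [-3.1416  0.0001  2.9816] fr [ -0.0246 -80.0436] F [-0.8154 -0.5683  0.4213] w 9.985184195257464e-05
(array([-0.0176,  0.0459, 70.6174]), array([-0.    ,  0.0001,  0.0014]))
```

>>> step_arm(commands="5 0 35 0 0 0;0 0 35 0 0 0;0 5 0 0 0 0;0 4 0 0 0 0;0 0 0 0 0 0")

```text
t: 2.92
eef_pos: [0.5149, -0.3183, 0.0553]
ee_rot: [-3.141, 0.003, 2.982]
force: [0.5, -0.0, -0.5]
width: 0.0005
```

>>> step_arm(commands="0 2 0 0 0 0;0 2 0 0 0 0;0 1 0 0 0 0;0 1 0 0 0 0;0 0 0 0 0 0")

```text
t: 3.55
eef_pos: [0.5147, -0.3124, 0.0535]
ee_rot: [-3.142, -0.0, 2.981]
force: [-0.7, 1.0, -0.5]
width: 0.0006
```

>>> step_arm(commands="0 1 0 0 0 0;0 1 0 0 0 0;0 1 0 0 0 0;0 1 0 0 0 0;0 1 0 0 0 0;0 1 0 0 0 0")

```text
t: 4.3
eef_pos: [0.5157, -0.3065, 0.0536]
ee_rot: [-3.142, 0.0, 2.98]
force: [0.5, 0.7, -0.5]
width: 0.0005
```

>>> step_arm(commands="0 1 0 0 0 0;0 1 0 0 0 0;0 1 0 0 0 0;0 1 0 0 0 0")

```text
t: 4.8
eef_pos: [0.5163, -0.3026, 0.0536]
ee_rot: [-3.142, 0.0, 2.98]
force: [-0.2, -0.8, -1.0]
width: 0.0004
```

```bash
python3 g.py
```

```text
t 4.8 pos [ 0.5163 -0.3026  0.0536] rot [-3.1416  0.0001  2.9803] fr [ -5.1095 -55.1006] F [-0.1964 -0.8013 -0.9693] w 0.00044316131995048377
```

>>> step_arm(commands="0 1 0 0 0 0;0 1 0 0 0 0;0 0.5 0 0 0 0;0 0 0 0 0 0")

```text
t: 5.3
eef_pos: [0.5167, -0.3, 0.0536]
ee_rot: [3.142, 0.0, 2.98]
force: [-0.1, -0.1, 0.5]
width: 0.0004
```

```bash
python3 g.py
python3 - <<'E'
from station import *
import cv2,pickle
for n in("scene","top"):
    f=grab_frame(n);pickle.dump(f,open(f"{n}1.pkl","wb"))
    a=f["frame"][:,:,::-1]
    a=a[130:320,110:370] if n=="scene" else a[130:290,180:340]
    cv2.imwrite(f"pics/{n}1.png",cv2.resize(a,None,fx=3 if n=="scene" else 3.7,fy=3 if n=="scene" else 3.7,interpolation=2))
E
```

```text
t 5.3 pos [ 0.5167 -0.3     0.0536] rot [3.1415 0.0001 2.9804] fr [ -5.0857 -52.5317] F [-0.0951 -0.1473  0.4878] w 0.0003807504957781193
```

View pics/scene1.png

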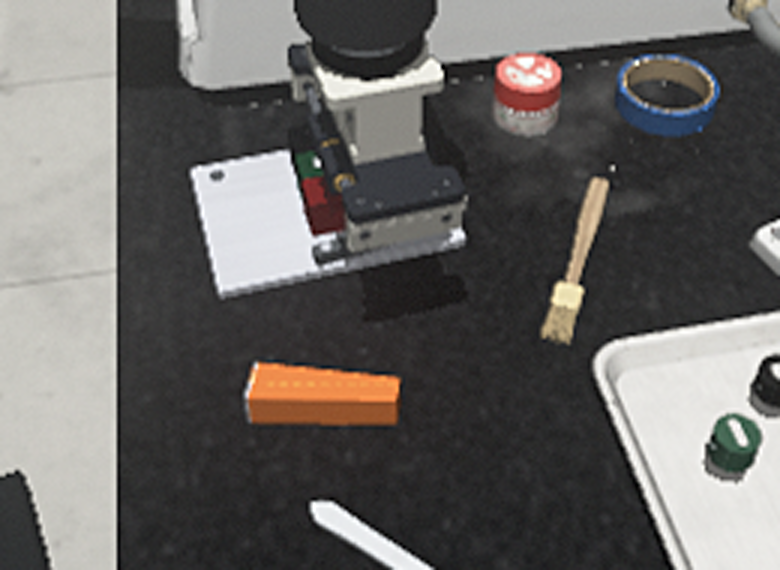

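View pics/top1.png

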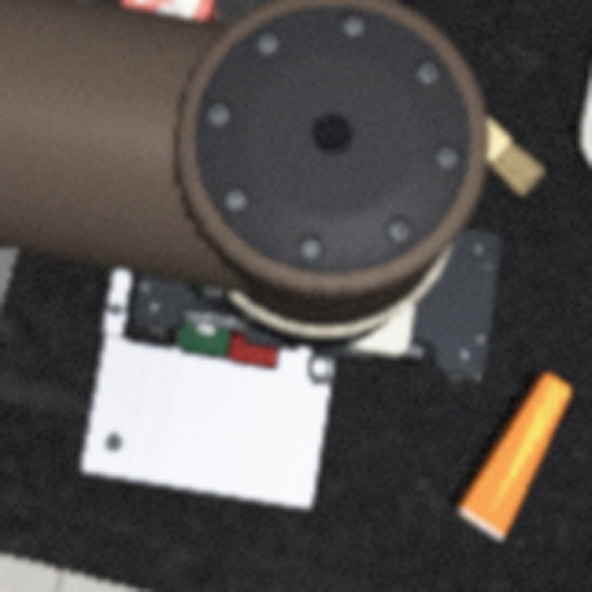

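>>> step_arm(commands="0 1 0 0 0 0;0 0.5 0 0 0 0;0 0 0 0 0 0")

```text
t: 5.78
eef_pos: [0.5169, -0.2986, 0.0535]
ee_rot: [3.142, -0.0, 2.98]
force: [0.0, -0.8, 0.2]
width: 0.0005
```

>>> step_arm(commands="0 0.5 0 0 0 0;0 0.5 0 0 0 0;0 0 0 0 0 0")

```text
t: 6.15
eef_pos: [0.5171, -0.2976, 0.0536]
ee_rot: [3.142, -0.0, 2.98]
force: [-0.1, -0.6, -0.5]
width: -0.0
```

>>> step_arm(commands="0 0.5 0 0 0 0;0 0.5 0 0 0 0;0 0 0 0 0 0")

```text
t: 6.52
eef_pos: [0.5172, -0.2966, 0.0536]
ee_rot: [3.142, -0.0, 2.98]
force: [0.2, -0.4, -1.3]
width: 0.0006
```

>>> step_arm(commands="0 1 0 0 0 0;0 1 0 0 0 0;0 0 0 0 0 0")

```text
t: 6.9
eef_pos: [0.5175, -0.2946, 0.0535]
ee_rot: [3.142, -0.0, 2.98]
force: [0.3, -0.4, -0.9]
width: 0.0005
```

>>> step_arm(commands="0 1 0 0 0 0;0 1 0 0 0 0;0 0 0 0 0 0")

```text
t: 7.28
eef_pos: [0.5179, -0.2926, 0.0535]
ee_rot: [3.142, 0.0, 2.98]
force: [-0.0, -1.8, -0.9]
width: 0.0007
```

>>> step_arm(commands="0 1 0 0 0 0;0 1 0 0 0 0;0 0 0 0 0 0")

```text
t: 7.65
eef_pos: [0.5176, -0.2917, 0.0537]
ee_rot: [-3.14, -0.001, 2.98]
force: [-2.1, -8.8, -0.4]
width: 0.0003
```

>>> step_arm(commands="0 0 0 0 0 0;0 -6 0 0 0 0;0 -25 0 0 0 0;0 -50 -20 0 0 0;0 -50 -20 0 0 0;0 -30 -10 0 0 0;0 0 0 0 0 0", jaw=60)

```text
t: 8.52
eef_pos: [0.4923, -0.4517, 0.1043]
ee_rot: [-3.141, 0.002, 2.978]
force: [0.2, 0.3, -0.5]
width: 0.0594
```

```bash
python3 - <<'E'
from station import *
import cv2,pickle
for n in("scene","top"):
    f=grab_frame(n);pickle.dump(f,open(f"{n}2.pkl","wb"))
    a=f["frame"][:,:,::-1]
    a=a[130:320,110:370] if n=="scene" else a[150:290,180:350]
    k=3 if n=="scene" else 4
    cv2.imwrite(f"pics/{n}2.png",cv2.resize(a,None,fx=k,fy=k,interpolation=2))
E
python3 g.py
```

```text
t 8.625 pos [ 0.4921 -0.4494  0.1032] rot [ 3.141  -0.0003  2.9794] fr [  -5.4661 -203.8806] F [ 0.1338 -0.0773  0.3679] w 0.05995911034469503
```

View pics/top2.png

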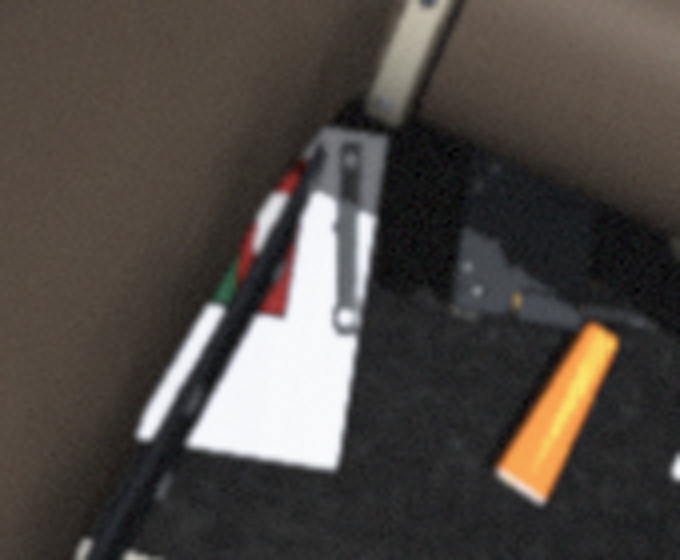

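View pics/scene2.png

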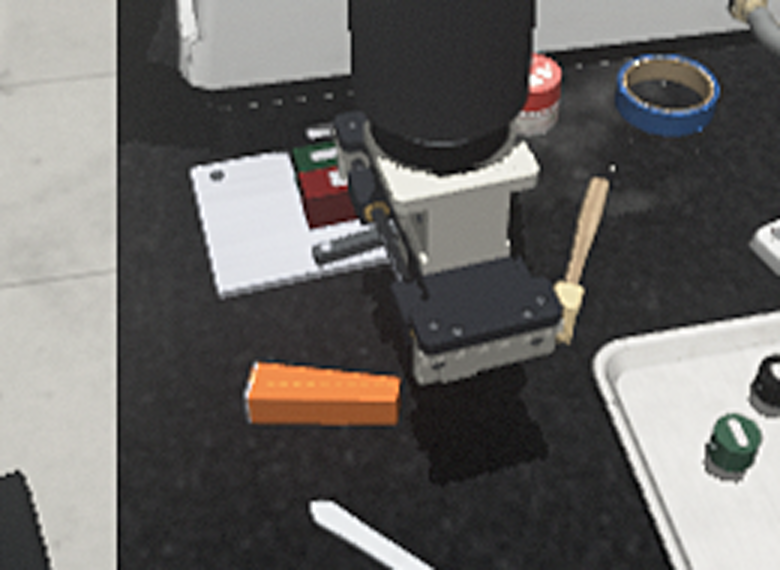

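Run:
```python
import pickle
from h import *
np.set_printoptions(precision=4,suppress=True)
T=pickle.load(open("top2.pkl","rb"));S=pickle.load(open("scene2.pkl","rb"))
w=np.array([[50,12],[50,-6],[-50,-18],[-50,12.]])/1000
t=back(T,np.array([(592,320),(621,342),(545,503),(497,474)])/4+[180,150],.028)
print(t,fit(w,t,[.42,-.42,-.6]))
for p in ([(400,378),(400,400),(250,397),(257,364)],):
  s=back(S,sz(p),.028);print(s,fit(w,s,[.42,-.42,-.6]))
print("red FR",tofr(back(T,np.array([(285,318)])/4+[180,150],.046))*1000)
print("red front scene TL,TR", tofr(back(S,sz([(300,172),(308,197)]),.046))*1000)
```

```text
[[ 0.4723 -0.4433  0.028 ]
 [ 0.4598 -0.4592  0.028 ]
 [ 0.3717 -0.4131  0.028 ]
 [ 0.3876 -0.387   0.028 ]] (array([ 0.4229, -0.4257, -0.5933]), array([-0.0013,  0.0011, -0.0004,  0.0005, -0.0004,  0.0006,  0.0005,
       -0.0007]))
[[ 0.4714 -0.4423  0.028 ]
 [ 0.4637 -0.4584  0.028 ]
 [ 0.3766 -0.4125  0.028 ]
 [ 0.3902 -0.3888  0.028 ]] (array([ 0.4255, -0.4255, -0.5882]), array([ 0.0023,  0.0001, -0.0027,  0.0004, -0.001 ,  0.0002, -0.0003,
        0.0011]))
red FR [[-52.5194 -29.7551]]
red front scene TL,TR [[-48.6583   0.9816]
 [-49.1105 -28.7118]]
```

Run:
```python
from h import *
from station import get_state
np.set_printoptions(precision=4,suppress=True)
s=get_state();y=-.595;c,k=np.cos(y),np.sin(y)
xy=np.array([.4235,-.4255])+[c*-.038-k*-.00225,k*-.038+c*-.00225]
print(xy,delta(s,xy,.028,y-np.pi))
```

```text
[ 0.3908 -0.4061] (array([106.954 ,  26.3256,  75.2225]), array([ 0.0005, -0.0004,  0.4328]))
```

>>> step_arm(commands="53.5 13 0 0 0 0;53.5 13.3 0 0 0 0;0 0 0 0 0 0.145;0 0 0 0 0 0.144;0 0 0 0 0 0.144;0 0 25 0 0 0;0 0 25 0 0 0;0 0 0 0 0 0")

```text
t: 9.62
eef_pos: [0.3899, -0.4047, 0.0518]
ee_rot: [-3.141, -0.004, 2.548]
force: [-0.3, -1.4, 1.0]
width: 0.0597
```

Run:
```python
from h import *
from station import get_state,grab_frame
import pickle
np.set_printoptions(precision=4,suppress=True)
s=get_state();y=-.595
print(s["t"],s["eef_pos"],s["ee_rot"],s["force"],delta(s,[.3908,-.4061],.028,y-np.pi))
f=grab_frame("scene");cv2.imwrite("pics/scene3.png",cv2.resize(f["frame"][150:350,90:350,::-1],None,fx=3,fy=3,interpolation=2))
```

```text
9.625 [ 0.3899 -0.4047  0.0518] [-3.1414 -0.0043  2.5484] [-0.2866 -1.4466  0.9545] (array([-1.582 , -0.6521, 23.7936]), array([-0.0002, -0.0043,  0.0018]))
```

View pics/scene3.png

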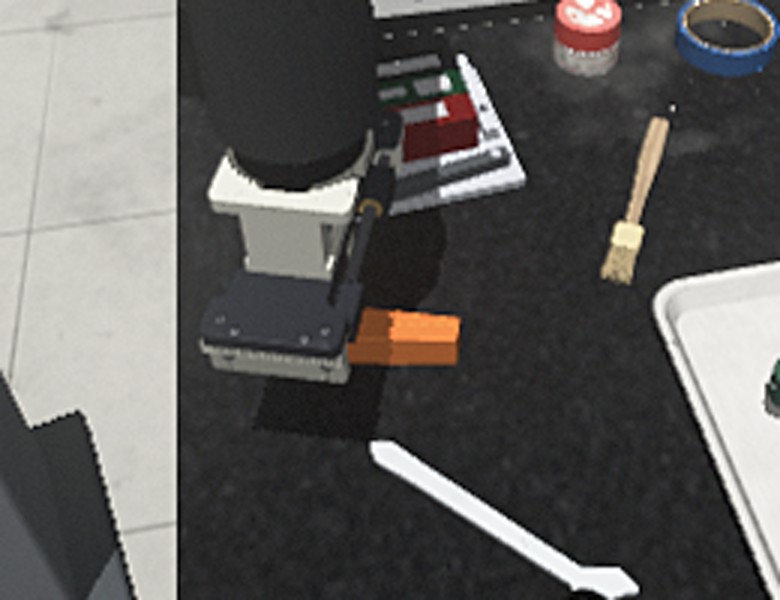

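>>> step_arm(commands="-1 -0.6 12 0 0 0;0 0 11.5 0 0 0;0 0 0 0 0 0")

```text
t: 10.05
eef_pos: [0.3909, -0.4072, 0.0291]
ee_rot: [-3.142, -0.002, 2.547]
force: [-0.0, -0.2, 0.1]
width: 0.06
```

>>> step_arm(commands="0 0 0 0 0 0;0 0 0 0 0 0;0 0 0 0 0 0;0 0 0 0 0 0;0 0 0 0 0 0", jaw=10, grip_force=25)

```text
t: 10.68
eef_pos: [0.3916, -0.4077, 0.0303]
ee_rot: [-3.142, 0.0, 2.548]
force: [0.1, 0.5, 1.5]
width: 0.0291
```

>>> step_arm(commands="0 0 -15 0 0 0;0 0 -20 0 0 0;0 0 -20 0 0 0;0 0 0 0 0 0")

```text
t: 11.18
eef_pos: [0.3926, -0.4082, 0.0874]
ee_rot: [3.141, 0.004, 2.548]
force: [-0.7, 0.1, -2.1]
width: 0.0294
```

Run:
```python
from h import *
from station import get_state,grab_frame
import pickle
np.set_printoptions(precision=4,suppress=True)
for n in("scene","top"):
    f=grab_frame(n);pickle.dump(f,open(f"{n}4.pkl","wb"))
    a=f["frame"][150:350,90:350,::-1] if n=="scene" else f["frame"][150:300,190:390,::-1]
    cv2.imwrite(f"pics/{n}4.png",cv2.resize(a,None,fx=3,fy=3,interpolation=2))
s=get_state();print(s)
```

```text
{'t': 11.275, 'q': array([-0.4593,  0.3434, -0.4391, -0.0003, -0.7878, -1.7057]), 'qd': array([ 0.0004,  0.0162, -0.01  , -0.0016,  0.0042, -0.0007]), 'joint_efforts': array([  0.0373, -51.2395,  22.9109,   5.5005,  -0.0714,   0.0008]), 'eef_pos': array([ 0.3914, -0.4075,  0.0853]), 'ee_rot': array([3.1413, 0.0005, 2.5472]), 'force': array([ 0.1947,  0.0924, -0.99  ]), 'moment': array([-0.0401,  0.0307, -0.0008]), 'width': 0.029379014670888156}
```

View pics/scene4.png

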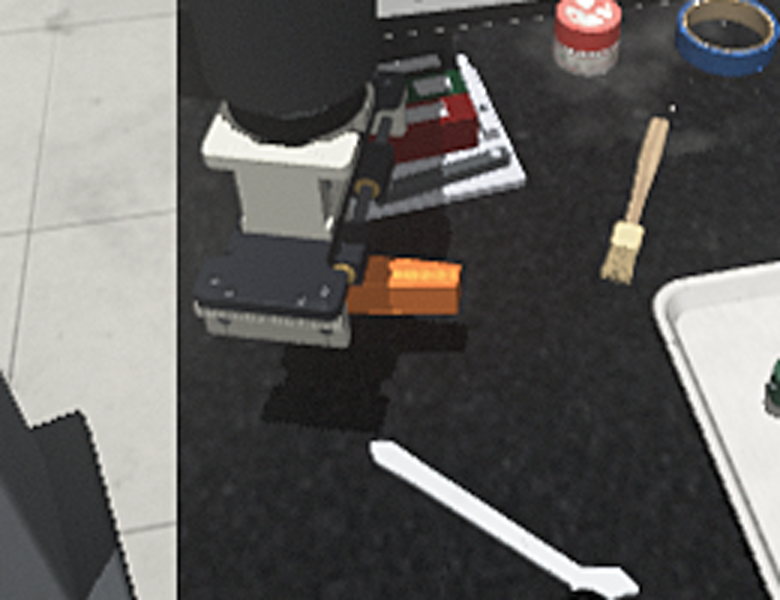

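View pics/top4.png

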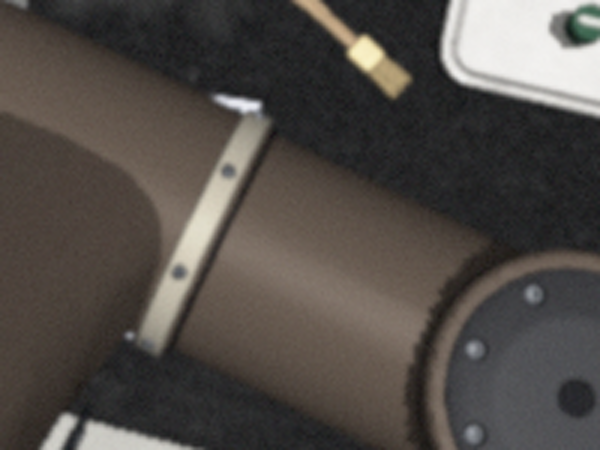

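Run:
```python
from h import *
import pickle
f=pickle.load(open("scene4.pkl","rb"))
cv2.imwrite("pics/s4z.png",cv2.resize(f["frame"][225:265,195:255,::-1],None,fx=12,fy=12,interpolation=2))
```

```text
(no output)
```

View pics/s4z.png

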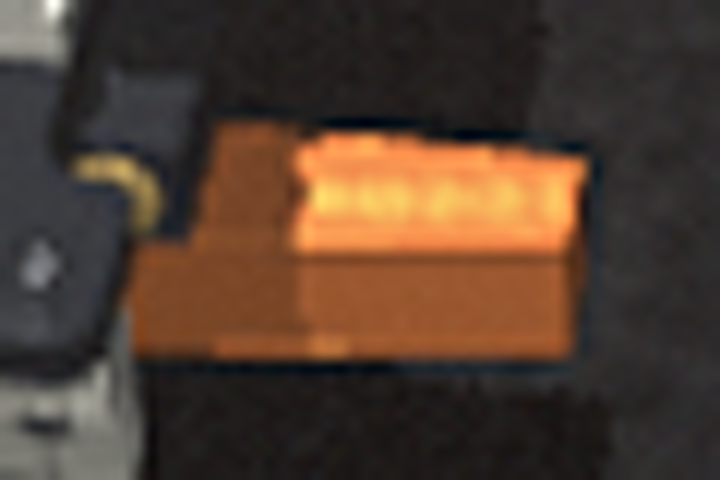

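Run:
```python
from h import *
import pickle
np.set_printoptions(precision=4,suppress=True)
S=pickle.load(open("scene4.pkl","rb"));S2=pickle.load(open("scene2.pkl","rb"))
px=np.array([(587,152),(575,252),(200,242),(225,118)])/12+[195,225]
p=back(S,px,.083);print(p)
L=p[0]-p[3];R=p[1]-p[2];print("left dir",np.arctan2(L[1],L[0]),"right dir",np.arctan2(R[1],R[0]), "tool",2.5472-np.pi, "width",np.linalg.norm(p[0]-p[1]))
tcp=np.array([.3914,-.4075]);y=2.5472-np.pi;c,s=np.cos(y),np.sin(y)
d=p[:,:2]-tcp;print(np.c_[c*d[:,0]+s*d[:,1],-s*d[:,0]+c*d[:,1]]*1000)
```

```text
[[ 0.4733 -0.442   0.083 ]
 [ 0.4629 -0.4593  0.083 ]
 [ 0.4115 -0.4317  0.083 ]
 [ 0.4246 -0.41    0.083 ]]
left dir -0.58152916538464 right dir -0.4943204837381308 tool -0.594392653589793 width 0.020272272060073124
[[87.1571 17.3289]
 [88.2207 -2.9155]
 [30.2158 -8.7396]
 [28.9046 16.5795]]
```

```bash
python3 -c "
from h import *
print(tow([-.1175,-.0482]))"; python3 g.py -117.5 -48.2 85 -3.303
```

```text
[ 0.40648711 -0.27771603]
t 11.275 pos [ 0.3914 -0.4075  0.0853] rot [3.1413 0.0005 2.5472] fr [-111.5575 -178.6791] F [ 0.1947  0.0924 -0.99  ] w 0.029379014670888156
(array([ 60.1645, 115.9325,   0.3479]), array([ 0.0002,  0.0006, -0.433 ]))
```

>>> step_arm(commands="0 0 0 0 0 -0.144;0 0 0 0 0 -0.144;0 0 0 0 0 -0.145;2 43 0 0 0 0;2 43 0 0 0 0;2 44.5 0 0 0 0;0 0 0 0 0 0;0 0 0 0 0 0")

```text
t: 12.28
eef_pos: [0.4064, -0.2777, 0.0848]
ee_rot: [-3.142, -0.001, 2.981]
force: [-0.2, -0.8, -0.3]
width: 0.0291
```

```bash
python3 g.py -117.5 -48.2 42 -3.303;  python3 - <<'E'
from h import *
from station import get_state,grab_frame
import pickle
f=grab_frame("scene");pickle.dump(f,open("scene5.pkl","wb"))
cv2.imwrite("pics/scene5.png",cv2.resize(f["frame"][150:270,140:300,::-1],None,fx=5,fy=5,interpolation=2))
E
```

```text
t 12.275 pos [ 0.4064 -0.2777  0.0848] rot [-3.1416 -0.0007  2.9814] fr [-117.5452  -48.1665] F [-0.2262 -0.7687 -0.2506] w 0.029073780495076855
(array([-0.0761, -0.0323, 42.7577]), array([-0.    , -0.0007,  0.0012]))
```

View pics/scene5.png

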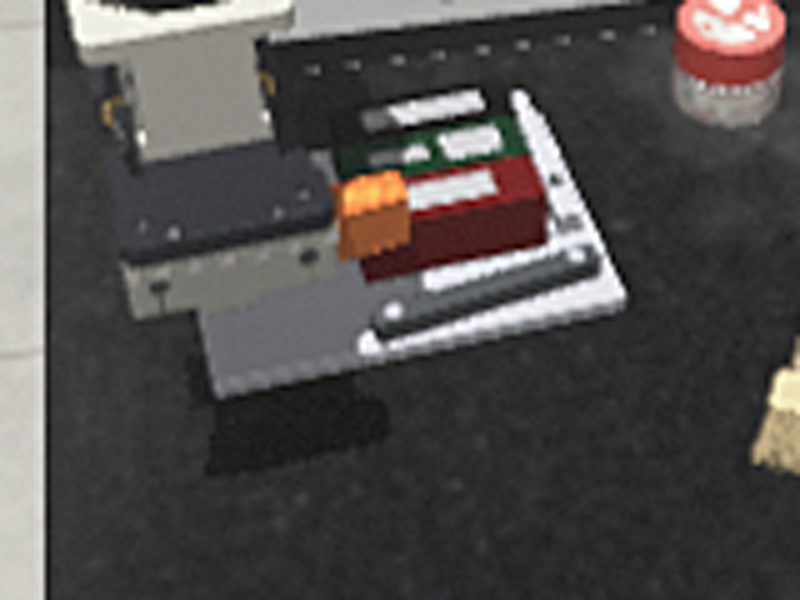

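Run:
```python
from h import *
import pickle
np.set_printoptions(precision=4,suppress=True)
S=pickle.load(open("scene5.pkl","rb"))
q=lambda l,z:print(tofr(back(S,np.array(l)/5+[140,150],z))*1000)
q([(409,208),(408,172),(342,222),(336,186)],.083)
q([(410,195),(547,190),(545,155)],.046)
q([(600,245),(372,318),(380,335)],.024)
q([(628,295),(222,388)],.010)
```

```text
[[-33.944  -61.204 ]
 [-28.6607 -38.1928]
 [-63.528  -61.462 ]
 [-61.0242 -38.026 ]]
[[-23.2402 -12.8576]
 [ 38.8484 -28.1492]
 [ 45.3274  -3.9497]]
[[ 58.5659 -49.0443]
 [-54.7511 -64.2216]
 [-53.7467 -75.5575]]
[[  65.3407  -71.2252]
 [-125.8113  -73.3616]]
```

Run:
```python
from h import *
import pickle
S=pickle.load(open("scene5.pkl","rb"))
cv2.imwrite("pics/s5z.png",cv2.resize(S["frame"][175:225,195:265,::-1],None,fx=11,fy=11,interpolation=2))
pr=proj(S,[[*tow(np.array([x,y])/1000),.083] for x,y in((-30,-33.5),(-30,-51.5),(-63,-33.5),(-63,-55.5))]);print((pr-[195,175])*11)
pr=proj(S,[[*tow(np.array([x,y])/1000),.055] for x,y in((-30,-33.5),(-30,-51.5),(-63,-33.5),(-63,-55.5))]);print((pr-[195,175])*11)
```

```text
[[280.49911576  89.96196938]
 [302.27215955 147.09354636]
 [119.62107392 121.67345944]
 [143.44240682 193.03860091]]
[[287.35519385 192.16532296]
 [308.7272638  249.54134743]
 [130.26014877 224.08438553]
 [153.72295432 295.71985847]]
```

View pics/s5z.png

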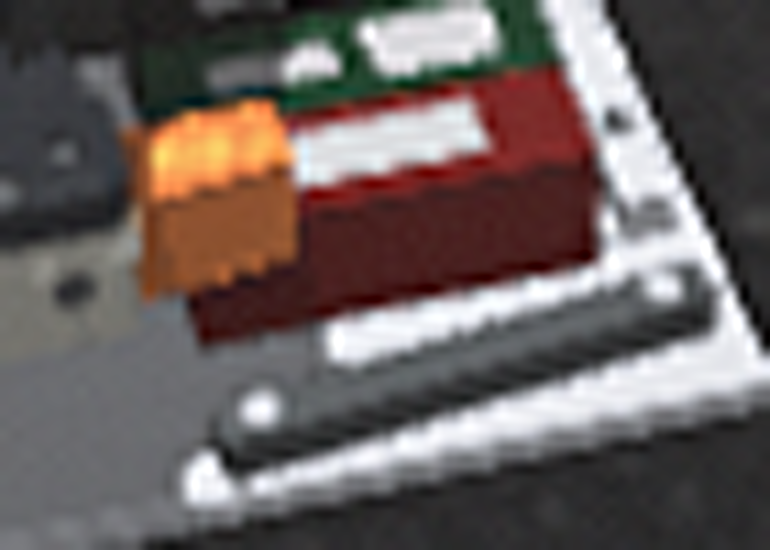

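>>> step_arm(commands="15 0 0 0 0 0;0 0 20 0 0 0;0 0 15 0 0 0;0 0 5 0 0 0;0 0 2 0 0 0;0 0 0 0 0 0")

```text
t: 13.08
eef_pos: [0.3917, -0.2756, 0.0433]
ee_rot: [-3.142, 0.0, 2.98]
force: [0.4, -0.1, -0.8]
width: 0.0294
```

>>> step_arm(commands="0 0 1 0 0 0;0 0 0.5 0 0 0;0 0 0 0 0 0")

```text
t: 13.45
eef_pos: [0.3918, -0.2754, 0.0417]
ee_rot: [3.142, 0.0, 2.98]
force: [-0.5, 1.0, -1.0]
width: 0.0291
```

```bash
python3 g.py -117.5 -48.2 40 -3.303;  python3 - <<'E'
from h import *
from station import get_state,grab_frame
import pickle
f=grab_frame("scene");pickle.dump(f,open("scene6.pkl","wb"))
cv2.imwrite("pics/s6z.png",cv2.resize(f["frame"][175:225,195:265,::-1],None,fx=11,fy=11,interpolation=2))
for z in(.0385,.0105):
  pr=proj(f,[[*tow(np.array([x,y])/1000),z] for x,y in((-45,-33.5),(-45,-51.5))]);print((pr-[195,175])*11)
E
```

```text
t 13.45 pos [ 0.3918 -0.2754  0.0417] rot [3.1416 0.0002 2.9805] fr [-132.4024  -48.2354] F [-0.522  1.039 -0.954] w 0.029087583261128962
(array([-14.9021,   0.0341,   1.6758]), array([0.    , 0.0002, 0.0003]))
[[221.16652301 264.7100565 ]
 [241.32800061 322.65259596]]
[[229.12519751 359.84013019]
 [248.95116182 417.89564575]]
```

View pics/s6z.png

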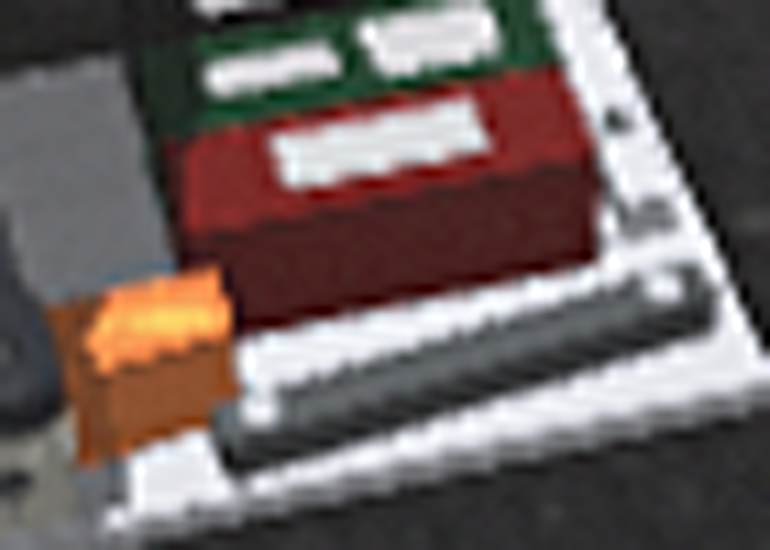

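>>> step_arm(commands="-5 0 0 0 0 0;-5 0 0 0 0 0;-5 0 0 0 0 0;-5 0 0 0 0 0;0 0 0 0 0 0")

```text
t: 14.12
eef_pos: [0.4119, -0.2787, 0.0415]
ee_rot: [-3.142, 0.0, 2.981]
force: [-0.4, -0.6, -0.2]
width: 0.0289
```

>>> step_arm(commands="-5 1 0 0 0 0;-5 0 0 0 0 0;-5 0 0 0 0 0;0 0 0 0 0 0")

```text
t: 14.62
eef_pos: [0.4269, -0.2801, 0.0415]
ee_rot: [-3.142, 0.0, 2.981]
force: [0.1, 0.6, -0.8]
width: 0.029
```

```bash
python3 g.py -117.5 -48.2 40 -3.303;  python3 - <<'E'
from h import *
from station import get_state,grab_frame
import pickle
f=grab_frame("scene");pickle.dump(f,open("scene7.pkl","wb"))
cv2.imwrite("pics/s7z.png",cv2.resize(f["frame"][175:225,195:265,::-1],None,fx=11,fy=11,interpolation=2))
E
```

```text
t 14.625 pos [ 0.4269 -0.2801  0.0415] rot [-3.1415  0.0002  2.9806] fr [-96.9538 -47.2788] F [ 0.1042  0.625  -0.7604] w 0.028999167250562483
(array([20.5467, -0.9177,  1.5353]), array([-0.0001,  0.0002,  0.0004]))
```

View pics/s7z.png

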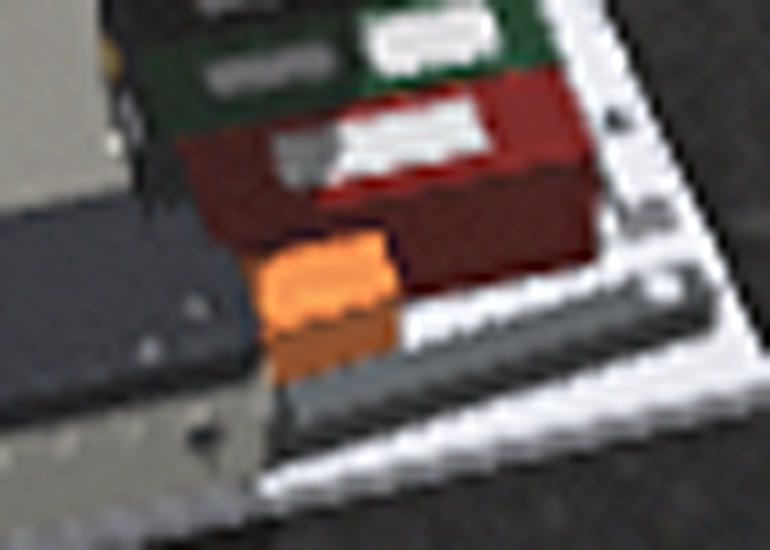

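>>> step_arm(commands="-4 0.5 0 0 0 0;-4 0.5 0 0 0 0;-3 0.5 0 0 0 0;0 0 0 0 0 0")

```text
t: 15.18
eef_pos: [0.4378, -0.2803, 0.0415]
ee_rot: [-3.142, 0.0, 2.981]
force: [-0.3, -1.2, -0.6]
width: 0.029
```

>>> step_arm(commands="-3 0.3 0 0 0 0;-3 0.2 0 0 0 0;-3 0 0 0 0 0;0 0 0 0 0 0")

```text
t: 15.68
eef_pos: [0.4467, -0.2813, 0.0415]
ee_rot: [-3.142, 0.0, 2.98]
force: [-0.8, -0.0, -0.1]
width: 0.0289
```

```bash
python3 g.py -117.5 -48.2 40 -3.303
```

```text
t 15.675 pos [ 0.4467 -0.2813  0.0415] rot [-3.1416  0.0001  2.9804] fr [-77.201 -45.285] F [-0.7503 -0.0401 -0.1422] w 0.028888960753305395
(array([40.2993, -2.913 ,  1.5255]), array([-0.    ,  0.0001,  0.0003]))
```

>>> step_arm(commands="0 0 0.6 0 0 0;0 0 0.6 0 0 0;0 0 0 0 0 0")

```text
t: 16.05
eef_pos: [0.4464, -0.2812, 0.0404]
ee_rot: [-3.142, -0.0, 2.98]
force: [-0.2, -0.2, -0.2]
width: 0.0288
```

>>> step_arm(commands="0 0 0 0 0 0;0 0 0 0 0 0;0 0 0 0 0 0;0 0 -20 0 0 0;0 0 -25 0 0 0;30 0 0 0 0 0;25 0 0 0 0 0;0 0 0 0 0 0", jaw=50)

```text
t: 17.05
eef_pos: [0.3905, -0.2721, 0.0856]
ee_rot: [3.141, -0.0, 2.98]
force: [0.1, -0.2, -0.1]
width: 0.0498
```

```bash
python3 - <<'E'
from h import *
from station import get_state,grab_frame
import pickle
np.set_printoptions(precision=4,suppress=True)
f=grab_frame("scene");pickle.dump(f,open("scene8.pkl","wb"))
cv2.imwrite("pics/s8z.png",cv2.resize(f["frame"][175:225,195:265,::-1],None,fx=11,fy=11,interpolation=2))
for z in(.038,.010):
  pr=proj(f,[[*tow(np.array([x,y])/1000),z] for x,y in((10,-31),(10,-49),(-90,-31),(-90,-61))]);print((pr-[195,175])*11)
E
python3 g.py
```

```text
[[472.1768 206.23  ]
 [495.7466 262.2817]
 [  5.3169 302.5156]
 [ 34.0108 402.053 ]]
[[474.524  301.0309]
 [497.6063 357.2307]
 [ 18.1902 397.7217]
 [ 46.551  497.385 ]]
t 17.1 pos [ 0.3919 -0.2725  0.0857] rot [-3.1415  0.0007  2.9803] fr [-132.7148  -45.3394] F [ 0.9627 -0.4725 -0.5407] w 0.05000109168944497
```

View pics/s8z.png

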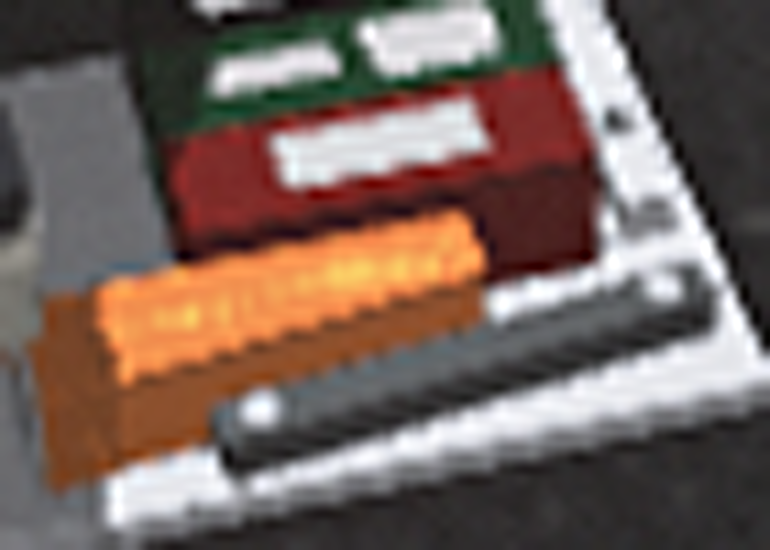

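>>> step_arm(commands="0 0 22.5 0 0 0;0 0 22.5 0 0 0;0 0 0 0 0 0;0 0 0 0 0 0;-10 0 0 0 0 0;-10 0 0 0 0 0;-8 0 0 0 0 0;0 0 0 0 0 0", jaw=0)

```text
t: 18.1
eef_pos: [0.4206, -0.277, 0.0404]
ee_rot: [-3.142, 0.0, 2.981]
force: [-0.3, 0.8, -0.5]
width: 0.0004
```

>>> step_arm(commands="-3 0 0 0 0 0;-3 0 0 0 0 0;-3 0 0 0 0 0;-3 0 0 0 0 0;0 0 0 0 0 0")

```text
t: 18.73
eef_pos: [0.432, -0.2789, 0.0404]
ee_rot: [-3.142, 0.0, 2.98]
force: [0.2, 0.4, -0.2]
width: 0.0005
```

>>> step_arm(commands="-2 0 0 0 0 0;-2 0 0 0 0 0;-2 0 0 0 0 0;-2 0 0 0 0 0;0 0 0 0 0 0")

```text
t: 19.35
eef_pos: [0.4398, -0.2802, 0.0404]
ee_rot: [-3.142, 0.0, 2.98]
force: [0.3, 0.3, -0.7]
width: 0.0004
```

```bash
python3 g.py
```

```text
t 19.35 pos [ 0.4398 -0.2802  0.0404] rot [-3.1415  0.0003  2.9805] fr [-84.1862 -45.3177] F [ 0.3095  0.3165 -0.7124] w 0.00041103756621359365
```

Approaching the jam (expected near TCP x ≈ -74); smaller steps.

>>> step_arm(commands="-2 0 0 0 0 0;-2 0 0 0 0 0;-1 0 0 0 0 0;-1 0 0 0 0 0;0 0 0 0 0 0")

```text
t: 19.98
eef_pos: [0.4455, -0.2811, 0.0403]
ee_rot: [3.142, -0.0, 2.98]
force: [-0.0, 0.5, -0.2]
width: 0.0005
```

>>> step_arm(commands="-1 0 0 0 0 0;-1 0 0 0 0 0;0 0 0 0 0 0")

```text
t: 20.35
eef_pos: [0.4473, -0.2814, 0.0403]
ee_rot: [3.142, -0.0, 2.98]
force: [-1.9, 0.2, 0.6]
width: 0.0
```

>>> step_arm(commands="-0.7 0 0 0 0 0;-0.7 0 0 0 0 0;0 0 0 0 0 0")

```text
t: 20.72
eef_pos: [0.448, -0.2815, 0.0402]
ee_rot: [3.141, -0.002, 2.98]
force: [-4.3, 2.5, 1.4]
width: 0.0005
```

```bash
python3 g.py
```

```text
t 20.725 pos [ 0.448  -0.2815  0.0402] rot [ 3.1414 -0.0015  2.9801] fr [-75.9207 -45.2747] F [-4.3294  2.5272  1.3845] w 0.000547292276339244
```

>>> step_arm(commands="-0.7 0 0 0 0 0;-0.7 0 0 0 0 0;0 0 0 0 0 0")

```text
t: 21.1
eef_pos: [0.4482, -0.2816, 0.0399]
ee_rot: [3.141, -0.004, 2.98]
force: [-7.8, 2.4, 4.4]
width: 0.0002
```

>>> step_arm(commands="-0.7 0 0 0 0 0;-0.7 0 0 0 0 0;0 0 0 0 0 0")

```text
t: 21.48
eef_pos: [0.4482, -0.2816, 0.0397]
ee_rot: [3.141, -0.006, 2.979]
force: [-10.1, 2.3, 4.7]
width: 0.0006
```

>>> step_arm(commands="-0.7 0 0 0 0 0;-0.7 0 0 0 0 0;0 0 0 0 0 0")

```text
t: 21.85
eef_pos: [0.4483, -0.2816, 0.0394]
ee_rot: [3.141, -0.008, 2.979]
force: [-12.6, 2.5, 6.1]
width: 0.0004
```

>>> step_arm(commands="-0.3 0 0 0 0 0;0 0 0 0 0 0")

```text
t: 22.1
eef_pos: [0.4484, -0.2816, 0.0393]
ee_rot: [3.141, -0.009, 2.979]
force: [-14.6, 3.3, 7.0]
width: 0.0003
```

```bash
python3 g.py
```

```text
t 22.1 pos [ 0.4484 -0.2816  0.0393] rot [ 3.1408 -0.0088  2.9789] fr [-75.5468 -45.3544] F [-14.6051   3.2754   7.0366] w 0.0003462471944466025
```

Pushed with ~15 N. Back off, lift clear and go far enough to see everything.

>>> step_arm(commands="3 0 0 0 0 0;8 0 0 0 0 0;15 0 0 0 0 0;0 0 -40 0 0 0;0 0 -60 0 0 0;0 0 -60 0 0 0;0 0 0 0 0 0")

```text
t: 22.98
eef_pos: [0.4301, -0.2791, 0.2059]
ee_rot: [-3.14, 0.011, 2.981]
force: [0.0, -0.5, -0.9]
width: 0.0003
```

>>> step_arm(commands="0 -60 0 0 0 0;0 -60 0 0 0 0;0 -60 0 0 0 0;0 -60 0 0 0 0;0 -60 0 0 0 0;0 -60 0 0 0 0;0 0 0 0 0 0")

```text
t: 23.85
eef_pos: [0.3676, -0.6365, 0.1976]
ee_rot: [3.141, -0.002, 2.976]
force: [-0.4, 0.6, -0.2]
width: 0.0003
```

```bash
python3 - <<'E'
from h import *
from station import get_state,grab_frame
import pickle
np.set_printoptions(precision=4,suppress=True)
for n in("scene","top"):
    f=grab_frame(n);pickle.dump(f,open(f"{n}9.pkl","wb"))
    a=f["frame"][155:245,165:275,::-1] if n=="scene" else f["frame"][170:270,195:285,::-1]
    k=7 if n=="scene" else 6
    cv2.imwrite(f"pics/{n}9.png",cv2.resize(a,None,fx=k,fy=k,interpolation=2)[:600])
E
python3 g.py
```

```text
t 23.95 pos [ 0.3689 -0.6336  0.1988] rot [ 3.1403 -0.0012  2.9788] fr [ -97.4602 -405.4664] F [ 0.261   1.0662 -0.4923] w -0.00015206745209655733
```

View pics/scene9.png

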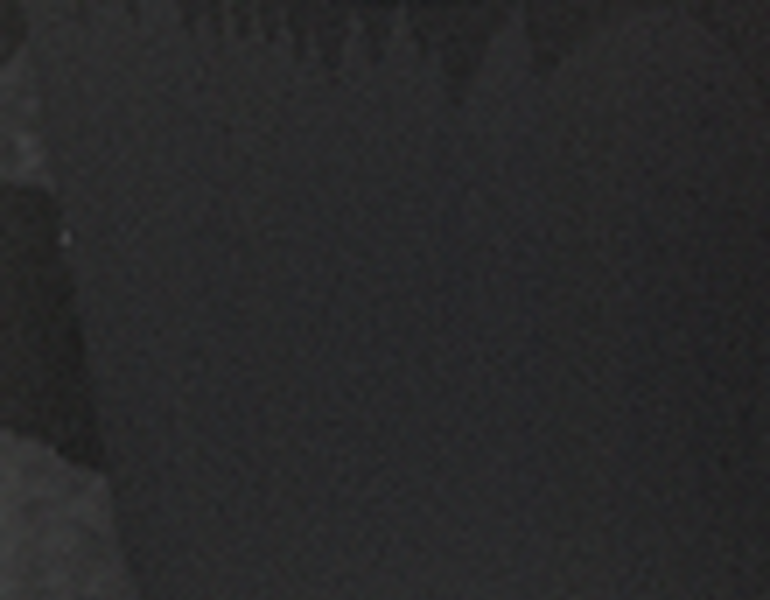

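View pics/top9.png

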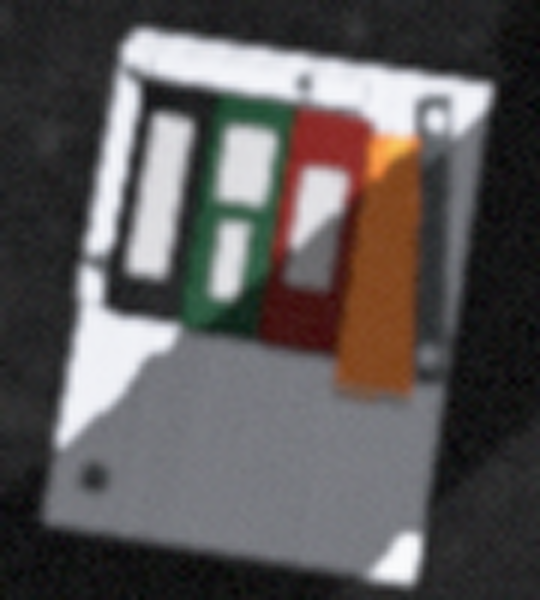

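>>> step_arm(commands="50 0 -20 0 0 0;50 0 -20 0 0 0;50 0 -10 0 0 0;40 0 0 0 0 0;0 0 0 0 0 0")

```text
t: 24.58
eef_pos: [0.1806, -0.6014, 0.2517]
ee_rot: [-3.14, 0.001, 2.98]
force: [0.2, -0.7, -0.9]
width: 0.0003
```

```bash
python3 - <<'E'
from h import *
from station import get_state,grab_frame
import pickle
np.set_printoptions(precision=4,suppress=True)
T=pickle.load(open("top9.pkl","rb"))
B=lambda l,z:tofr(back(T,np.array(l)/6+[195,170],z))*1000
print("plate",B([(130,28),(495,85),(420,585),(42,523)],.010))
for n,c in dict(black=[(147,82),(215,92),(182,325),(106,313)],green=[(218,92),(294,104),(259,340),(183,326)],red=[(296,104),(372,116),(335,355),(260,342)]).items(): print(n,B(c,.046))
print("wedge",B([(371,132),(420,140),(412,395),(334,388)],.038))
for n in("scene",):
    f=grab_frame(n);pickle.dump(f,open(f"{n}10.pkl","wb"))
    cv2.imwrite(f"pics/{n}10.png",cv2.resize(f["frame"][155:240,165:275,::-1],None,fx=7,fy=7,interpolation=2)[:600])
    cv2.imwrite(f"pics/{n}10f.png",f["frame"][:,:,::-1])
E
python3 g.py
```

```text
plate [[  65.2506   72.9839]
 [  64.5443  -73.3138]
 [-130.4577  -72.9463]
 [-129.7654   72.819 ]]
black [[ 38.7228  57.6847]
 [ 38.852   31.6011]
 [-49.6849  29.1085]
 [-49.6233  57.7698]]
green [[ 39.0249  30.4797]
 [ 38.8569   1.3403]
 [-50.7826  -0.0325]
 [-49.9929  28.6792]]
red [[ 38.9721   0.5938]
 [ 38.8044 -28.4754]
 [-51.9338 -28.7259]
 [-51.4542  -0.5187]]
wedge [[ 33.9999 -28.7842]
 [ 33.7957 -47.6588]
 [-61.6949 -59.1111]
 [-63.5884 -30.0116]]
t 24.625 pos [ 0.1818 -0.6019  0.2514] rot [-3.1404  0.0014  2.9802] fr [-287.2491 -404.2348] F [ 0.9031 -0.4109 -0.2159] w 0.00021268713047888841
```

View pics/scene10.png

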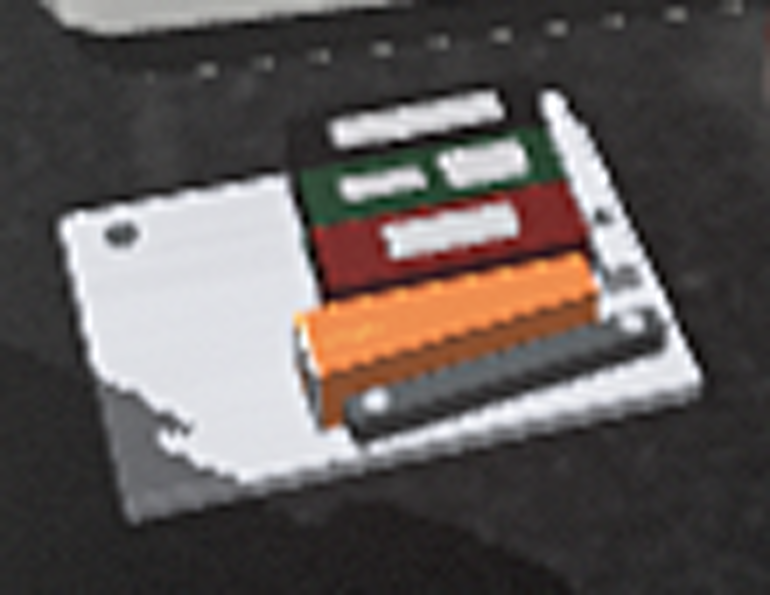

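View pics/scene10f.png

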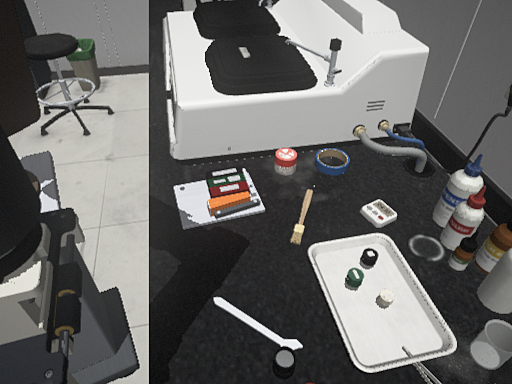

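```bash
python3 -c "
from station import *
print(job_done())"
```

```text
the job is handed in; nothing more can be done
None
```

I pushed the bars against the left stop (about 9 N side force). Then I set the wedge thin end first into the gap and drove it in from its thick end. It stopped moving and the push rose to about 15 N, which I took as the jam. The job is handed in, with no verdict reported, at about 25 s of the 64 s allowed.

**Last checks, from the final pictures:**
- **Bars:** They lie square and side by side, centred at about x = -6 mm. Their edges read within roughly 2 mm of the closed-up position, but the left bar's outer face read 57.7 mm where 60 mm is ideal. The 1–2 mm offset is about the same size as the camera calibration error.
- **Wedge:** It lies flat and straight along the red bar, centre at about x = -14.5 mm by the top camera. The finger position at the jam gave about -16 mm. Both are inside the required -20 to -5 mm.
- **Brush and pot:** Both look unmoved, judged by eye only.
- **Robot:** It is clear of everything.

I could not measure the clamping force left after backing off. I inferred that it holds from the push and from the wedge staying in place.

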